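Jack a robot pedestal onto its drop leg

TASK

Use the pry bar over the ridged block to lever up the front edge of the heavy robot pedestal until the sprung drop leg on that edge has swung fully upright, and let the pedestal down so that it stays propped on the leg. Then take the bar out and lay it flat on the table, clear of the pedestal and the block. Do not topple the pedestal or shove it along the table, and leave the pendant, the carton and the copper blank where they are.

Things in the scene. Friction and masses are not known exactly. Their poses are not given: they have to be found in the camera images.
- pedestal: White robot pedestal, about 9 kg, loose. Foot plate 220 (own x) x 200 (y) x 20 mm on four rubber feet 24 mm tall (radius 16, at x +-88, y +-80); round column to 203 mm above the table. Origin: on the table under the plate's centre; z up. The front face, to be levered, is at own y = -100 mm and looks along own -y; it then tips back on its rear feet.
- lip (a point): Where the bar's toe should go in, on the pedestal's lower front edge: own x -45, y -100, z 24 mm. The space under the edge is 24 mm high and open more than 60 mm inwards between the feet. Axes as the pedestal's.
- leg (a joint): Drop leg: 14 mm steel rod, foot centre 50 mm from its pivot at the pedestal's own x 35, y -116, z 45 mm. Value in rad; 0: aslant, 40 degrees off upright, foot on the table towards own +x. A weak spring swings it to upright (0.71) and on to its stop (0.78) as the edge rises: 12 mm at least, 15 to 18 is sure (pedestal tipped 0.07 to 0.09 rad). It then carries the pedestal.
- fulcrum: Dark steel fulcrum block, 0.7 kg, loose, standing on the table in front of the pedestal's lip: 80 mm (own x, along the ridge) x 50 mm (own y) x 30 mm high with a rounded ridge (radius 10) along its top. Origin: centre of its underside. The ridge is 55 to 75 mm in front of the lip, about parallel to the edge.
- ridge (a point): Middle of the top of the fulcrum's ridge, 30 mm above the table. Axes as the block's.
- bar_mid (a point): Middle of the steel pry bar (380 mm long, about 0.6 kg), half-way up its 16 mm thickness, within 15 mm of its centre of mass. It starts flat on the table. Own x runs to the toe, z up. Shaft 22 mm wide; rubber handle 28 mm wide, x -190 to -80; toe x 130 to 190, underside flat, upper face tapering from 16 to 4 mm thick at the tip.
- bar_toe (a point): Tip of the pry bar's toe, at the bar's x = +190 mm, 2 mm above its underside. Axes as the bar's.
- bar: The pry bar itself; origin in the middle of its underside, axes as bar_mid. With its toe under the lip and the bar over the ridge it is handle-heavy and stays there, toe up against the edge, when let go; about 4 to 12 N down on the handle's end lifts the edge, the handle ending near level.
- pendant: Bystander: black hand-held robot pendant, 130 x 220 x 40 mm, lying on the table to the right of the work. Origin: centre of its underside.
- carton: Bystander: open cardboard box, 130 x 200 x 55 mm, with metal offcuts, beyond the work. Origin: centre of its underside.
- blank: Bystander: copper round 34 mm in diameter on a black 70 x 70 mm stand, 72 mm tall in all, between the robot and the pedestal. Origin: centre of its underside.
Things that resemble listed ones, but are neither listed nor needed, are in the scene too. Of the things shaped like the fulcrum, the steel one is meant.

How it is judged (in metres and radians):
On the way, in this order (a step that is already met when the one before it is completed fails the run):
1. the bar, bearing on the ridged block, lifts the pedestal's front edge (contact force between bar and pedestal above 8 N and contact force between bar and fulcrum above 8 N and angle between pedestal's own z axis and vertical above 0.03 rad), for 0.04 s.
2. the drop leg has swung upright (value of joint leg above 0.7 rad), for 0.1 s.
At the end, for the whole second after the job is handed in: The drop leg is upright (above 0.70 rad) and the pedestal rests propped on it, tipped back 0.045 to 0.12 rad; the bar lies still, flat on the table (middle under 22 mm, toe tip under 25 mm high), touching neither pedestal nor block, toe and middle over 150 mm from the pedestal's centre (value of joint leg above 0.7 rad and angle between pedestal's own z axis and vertical between 0.045 and 0.12 rad and height (world z) of bar_toe below 0.025 m and height (world z) of bar_mid below 0.022 m and contact force between bar and pedestal below 0.2 N and contact force between bar and fulcrum below 0.2 N and horizontal distance between each of bar_toe, bar_mid and pedestal above 0.15 m and linear speed of each of bar, pedestal below 0.02 m/s).
It fails at once if the pedestal is tipped more than 0.25 rad (angle between pedestal's own z axis and vertical above 0.25 rad).
It fails at once if the pedestal is shoved more than 40 mm (distance of pedestal from where it was at the start of the episode above 0.04 m).
It fails at once if the pendant is moved more than 30 mm (distance of pendant from where it was at the start of the episode above 0.03 m).
It fails at once if the carton is moved more than 30 mm (distance of carton from where it was at the start of the episode above 0.03 m).
It fails at once if the blank is moved more than 30 mm (distance of blank from where it was at the start of the episode above 0.03 m).
It also fails if it takes over 67 s, if anything falls off the work surface, if the arm or the gripper's body presses on something with over 40 N, if the wrist force passes 120 N, or if a joint passes its speed limit or range.

ROBOT

A 6-joint arm with a two-finger parallel gripper is mounted at the origin on the work surface. World frame = base frame: x ahead of the robot, y to its left, z up, the work surface at z = 0. Lengths are in m, angles in degrees, forces in N, time in s.
With the tool pointing down it reaches from about 0.4 to 0.825 m from the base axis. Payload 7 kg.
Tool frame: the origin (TCP) lies on the front face of the gripper's body, between the roots of the fingers; the fingertips stand 66 mm ahead of it and the grasp point (between the pads) lies 47 mm ahead of it (ctrl.grasp_offset is the z of the grasp point in the tool frame, in m); z points along the fingers, y is the direction in which the jaws open and shut (so a half turn about z gives the same grasp; the last joint's range is limited). The gripper opens to 88 mm and grips with 3 to 60 N. Pads are 19 mm wide; open, the fingers measure 130 mm over their backs; the gripper's body (78 mm by 193 mm) begins 47 mm behind the grasp point.
Start: joints at [-50.988, 20.546, 0.682, 0, -70.136, -16.507], TCP at [0.258, -0.624, 0.292] pointing down, gripper open.
Joint ranges: [-176.03, 176.03], [-82.01, 121.73], [-58.28, 71.71], [-173.87, 95.51], [-174.79, -0.11], [-173.66, 173.66]. Speed limits (degrees/s): [136.94, 136.94, 172.46, 180, 180, 180].

INTERFACE

Orientations are given as [roll, pitch, yaw] about the fixed x, y, z axes, in that order (R = Rz(yaw) Ry(pitch) Rx(roll)).
In Python, from plant import ctrl gives the robot as it stands.
- The arm moves only by the shell command python3 -m creep 'ROWS'. ROWS is JSON, a list of rows, each a list of 7 numbers: the turn, a rotation vector about the tool's x, y, z in rad, then the shift along the tool's x, y, z in m, then the opening, from 0 (shut) to 1 (fully open). In form: [[wx, wy, wz, dx, dy, dz, grip], ...]. A call has 1 to 12 rows; each row is the pose to reach, as a shift and turn from the pose commanded when the call began, along the tool's axes at that moment; what a row does not reach only later rows make up. A row lasts 1/12 s, in which the tool goes at most 41.7 mm and 7.16 degrees, less where a joint would pass 70% of its speed; a pose out of reach is approached as far as the arm can. A call with a gripper value outside its range is refused whole. The fingers move at their own pace and stop on an object; the grip force is fixed at half the most. Time passes only in rows, so rows that repeat a pose let the fingers close. It gives the time, the measured TCP pose, the force and the opening at its end, in the units of the state.
- ctrl.get_obs(): the state, without advancing time (a new reading comes with each control period).
- ctrl.snapshot(name): name is "scene" or "top" or "wrist"; returns the picture (400x640x3 uint8, blue, green, red); there is no depth.
- ctrl.camera_model(name): a dict with "K" (3x3 intrinsics, pixels), "rvec" (rotation vector, rad) and "tvec" (3), from world to camera coordinates, as OpenCV has them. Camera axes: x right, y down, z forward; pixel columns grow to the right and rows downward; lengths in m; the calibration is good to about 2 mm. A picture is of the moment at which its call begins: read the wrist's pose just before it. camera_model takes no time and is no camera call; for the wrist camera it gives the pose at the moment of the call.
- ctrl.close_job(): hands the job in, once; it reports no verdict.
The state is a dict: "clock": time; "joint_pos": joint angles; "qvel": joint speeds; "tau": joint torques, N m; "tool_pos": TCP position; "orientation": TCP orientation; "force": force on the tool from outside, world axes, zero at the start; "moment": the same for the moment, N m; "opening": finger opening in m.
Only numpy, scipy, OpenCV 4.12 (cv2) and the standard library are available. Lean on these libraries where they do the work, as an engineer would, in place of code of your own. Each camera call takes 0.05 s, during which the arm holds its last target.

## Working session

There is one attempt and no reset: what is moved stays moved. The work goes in short steps, Python scripts to look and compute and a shell command to move; the robot and the scene stay as the last step left them, time stands still between calls to the robot, and variables do not carry over. Pictures are saved under pics/ and viewed, and the job is handed in when it is done.

```bash
ls; mkdir -p pics; python3 - <<'E'
from plant import ctrl
import cv2
print(ctrl.get_obs())
for n in("scene","top","wrist"):
    m=ctrl.camera_model(n);print(n,m)
    cv2.imwrite(f"pics/{n}0.png",ctrl.snapshot(n))
E
```

```text
pics
{'clock': 0.0, 'joint_pos': array([-5.09855630e+01,  2.05904855e+01,  6.33180886e-01, -2.03915350e-02,
       -7.01350003e+01, -1.65071669e+01]), 'qvel': array([ 0.04901548,  0.00923297, -0.03643436,  0.06449452, -0.01297856,
        0.04021114]), 'tau': array([-5.29430527e-04, -5.82710767e+01,  2.93052489e+01,  6.99719936e+00,
        6.86201442e-03, -1.89696289e-04]), 'tool_pos': array([ 0.25823077, -0.62323647,  0.29122795]), 'orientation': array([ 1.79906052e+02, -7.85041752e-03, -1.57499668e+02]), 'force': array([-0.21560773, -0.18037596,  0.02352081]), 'moment': array([ 0.02593649,  0.03136936, -0.08257723]), 'opening': 0.08770297424958834}
scene {'K': array([[500.31806551,   0.        , 329.50682737],
       [  0.        , 500.31806551, 199.39734754],
       [  0.        ,   0.        ,   1.        ]]), 'rvec': array([ 2.13756624,  1.57621627, -0.46765513]), 'tvec': array([-0.12931925, -0.43314726,  1.77475733])}
top {'K': array([[424.05198348,   0.        , 315.67431326],
       [  0.        , 424.05198348, 199.78541781],
       [  0.        ,   0.        ,   1.        ]]), 'rvec': array([ 2.17205674, -2.15845191,  0.12007248]), 'tvec': array([-0.051419  ,  0.56821   ,  1.06097632])}
wrist {'K': array([[306.54058636,   0.        , 318.49921259],
       [  0.        , 306.54058636, 202.32166298],
       [  0.        ,   0.        ,   1.        ]]), 'rvec': array([-1.66211397, -2.48248657, -0.3119235 ]), 'tvec': array([ 0.67483838, -0.03295059,  0.38912153])}
```

View pics/scene0.png

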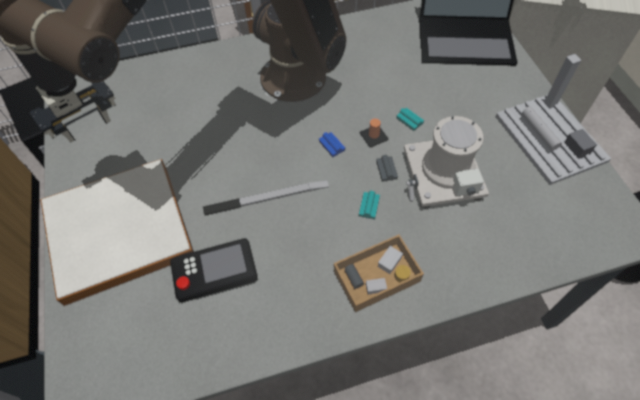

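View pics/top0.png

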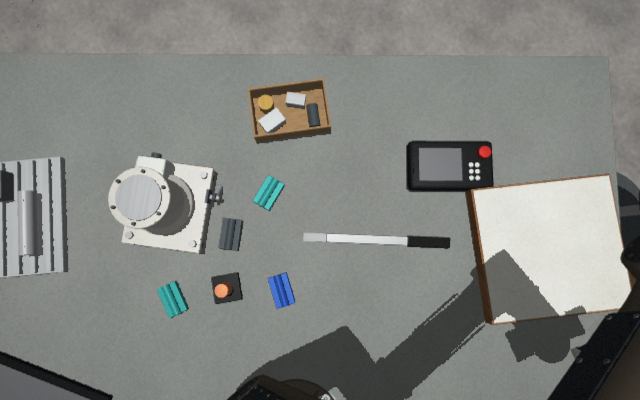

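View pics/wrist0.png

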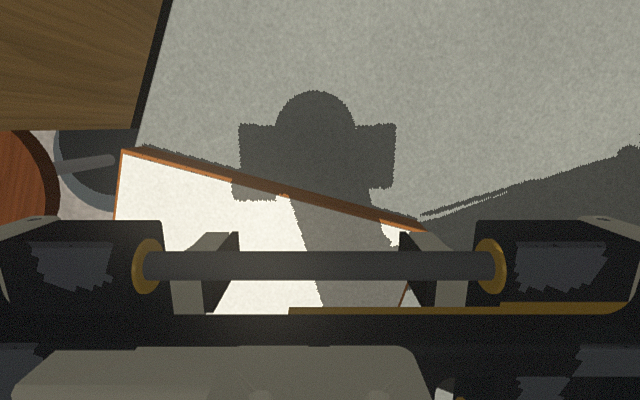

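The top view shows the bar (toe at about (303,237), handle end (450,242)), the steel block at (231,234) and the pedestal plate at (170,205), with its front facing image right. I'll measure these next.

```bash
cat > h.py <<'E'
import numpy as np, cv2
from scipy.spatial.transform import Rotation as R
from plant import ctrl
def ray(name,px,z,m=None):
    m=m or ctrl.camera_model(name)
    Rm,_=cv2.Rodrigues(m["rvec"]);t=np.array(m["tvec"]).ravel();C=-Rm.T@t
    px=np.atleast_2d(np.array(px,float))
    d=(Rm.T@np.linalg.inv(m["K"])@np.c_[px,np.ones(len(px))].T).T
    return C+d*((z-C[2])/d[:,2])[:,None]
def proj(name,P,m=None):
    m=m or ctrl.camera_model(name)
    return cv2.projectPoints(np.atleast_2d(np.array(P,float)),m["rvec"],m["tvec"],m["K"],None)[0][:,0]
E
python3 - <<'E'
from h import *
im=cv2.imread("pics/top0.png")
a=cv2.resize(im[140:270,100:310],None,fx=3.8,fy=3.8,interpolation=cv2.INTER_CUBIC);cv2.imwrite("pics/t_crop.png",a)
a=cv2.resize(im[215:265,295:460],None,fx=4.8,fy=4.8,interpolation=cv2.INTER_CUBIC);cv2.imwrite("pics/t_bar.png",a)
s=cv2.imread("pics/scene0.png")
a=cv2.resize(s[100:220,350:500],None,fx=5,fy=5,interpolation=cv2.INTER_CUBIC);cv2.imwrite("pics/s_crop.png",a)
m=ctrl.camera_model("top");Rm=cv2.Rodrigues(m["rvec"])[0];print("C",-Rm.T@np.array(m["tvec"]).ravel())
for n,p in dict(toe=(303,237),hnd=(450,242),blk=(231,234),ped=(170,205),blank=(226,289),pend=(450,165)).items(): print(n,ray("top",p,0.01).round(3))
E
```

```text
C [ 0.44869407 -0.04727409  1.11696735]
toe [[ 0.473 -0.015  0.01 ]]
hnd [[ 0.463 -0.398  0.01 ]]
blk [[0.48  0.172 0.01 ]]
ped [[0.555 0.334 0.01 ]]
blank [[0.339 0.181 0.01 ]]
pend [[ 0.666 -0.403  0.01 ]]
```

View pics/t_crop.png

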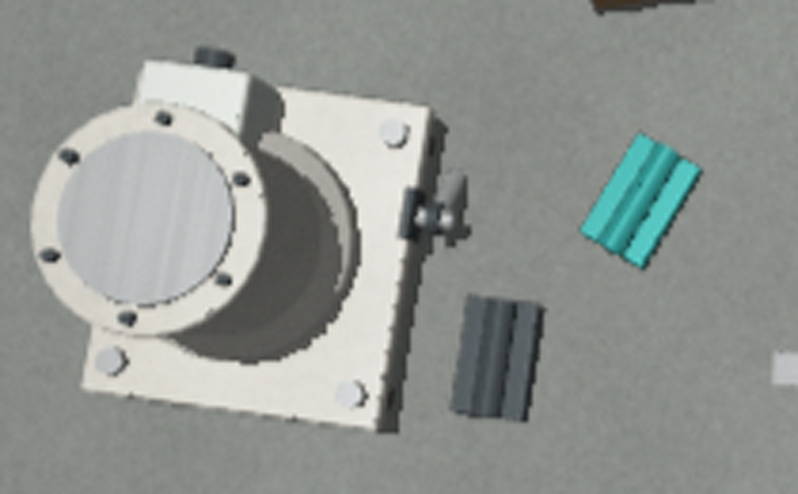

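View pics/t_bar.png

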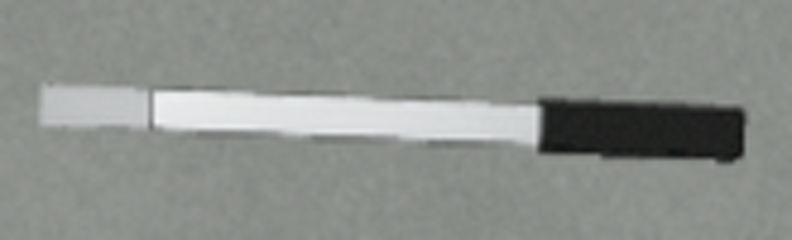

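View pics/s_crop.png

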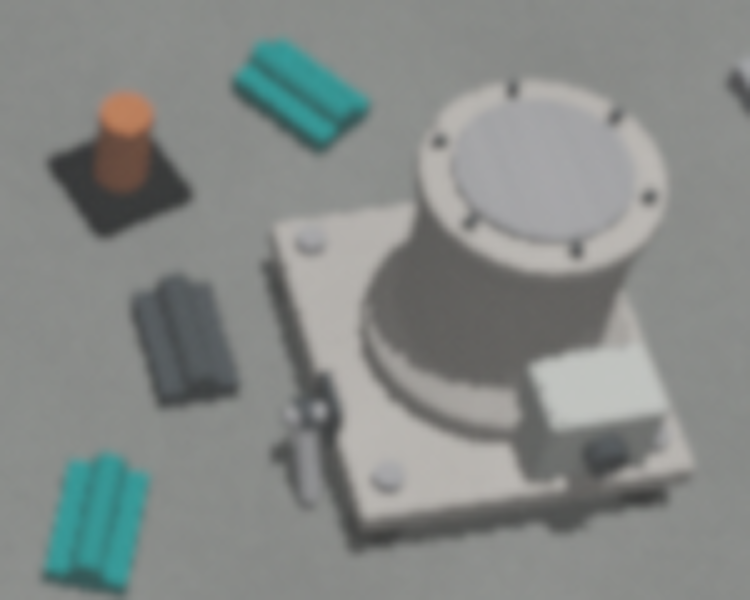

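```bash
python3 - <<'E'
from h import *
def c2f(p,o,s): return (np.array(p,float)+.5)/s-.5+np.array(o)
f=lambda p:c2f(p,(100,140),3.8)
A,B,D=[ray("top",f(p),0.044)[0] for p in((433,106),(378,430),(83,388))]
print("front corners",A.round(4),B.round(4),D.round(4),np.linalg.norm(A-B),np.linalg.norm(B-D))
ex=(A-B)[:2];ex/=np.linalg.norm(ex);ey=np.array([-ex[1],ex[0]])
e2=(D-B)[:2];e2/=np.linalg.norm(e2);print("orth",np.degrees(np.arctan2(ex[1],ex[0])),np.degrees(np.arctan2(e2[1],e2[0])))
mid=((A+B)/2)[:2];cen=mid+ey*.1
print("ped centre",cen,"lip",mid-ex*.045, "front-normal",-ey)
R1,R2=[ray("top",f(p),0.03)[0] for p in((502,297),(490,414))]
print("ridge ends",R1.round(4),R2.round(4),np.linalg.norm(R1-R2),"mid",((R1+R2)/2).round(4),"ang",np.degrees(np.arctan2(*(R1-R2)[1::-1])))
rm=((R1+R2)/2)[:2];lip=mid-ex*.045
print("ridge rel lip along ex, out:",(rm-lip)@ex,(rm-lip)@-ey)
g=lambda p:c2f(p,(295,215),4.8)
t=ray("top",g((40,106)),.006)[0];h=ray("top",g((743,132)),.014)[0]
print("bar",t.round(4),h.round(4),np.linalg.norm(t-h),"mid",((t+h)/2).round(4),"ang",np.degrees(np.arctan2(*(t-h)[1::-1])))
# joins
print(ray("top",g((151,110)),.016),ray("top",g((540,126)),.016))
# scene checks: project to scene
for n,P in dict(A=A,B=B,D=D,R1=R1,R2=R2,t=t,h=h).items(): print(n,proj("scene",P).round(1), (proj("scene",P)-[350,100])*5)
E
```

```text
front corners [0.6487 0.2147 0.044 ] [0.4314 0.2439 0.044 ] [0.4578 0.4402 0.044 ] 0.21929805935863364 0.19808040279836092
orth -7.661431214091302 82.34426059809024
ped centre [0.55340887 0.32841795] lip [0.49547867 0.23530999] front-normal [-0.13331907 -0.99107317]
ridge ends [0.5208 0.1673 0.03  ] [0.4423 0.1731 0.03  ] 0.07875020745984022 mid [0.4815 0.1702 0.03  ] ang -4.256954294537319
ridge rel lip along ex, out: -0.005123235156748539 0.06640358469586653
bar [ 0.4742 -0.0152  0.006 ] [ 0.4624 -0.3948  0.014 ] 0.37983383141147736 mid [ 0.4683 -0.205   0.01  ] ang 88.22067089469847
[[ 0.47217774 -0.0753374   0.016     ]] [[ 0.46490047 -0.2848723   0.016     ]]
A [[422.  203.8]] [[359.7867759  518.88234368]]
B [[403.6 144.5]] [[267.80020926 222.74898446]]
D [[465.2 136.1]] [[575.92210581 180.30625276]]
R1 [[390.2 175.8]] [[200.95218363 378.80717219]]
R2 [[383.  155.4]] [[164.76445698 277.17063763]]
t [[327.8 183. ]] [[-110.83443665  415.08358985]]
h [[202.8 210.4]] [[-735.97321811  551.91348827]]
```

```bash
cat >> h.py <<'E'
CEN=np.array([.5534,.3284]);PY=np.radians(82.34);U=np.array([np.cos(PY),np.sin(PY),0])
LIP=np.array([.4955,.2353,.024]);RID=LIP-.0664*U;RID[2]=.03
def goal(xy_z,yaw,tilt,xb=0.,zb=.022):
    """bar pose: origin = mid of underside (3), yaw deg of own x, tilt deg toe-down -> TCP pos, R"""
    u=R.from_euler('ZY',[yaw,tilt],degrees=True).as_matrix() # Y+ rot = nose down
    T=np.c_[-u[:,0],u[:,1],-u[:,2]]
    p=np.array(xy_z)+u@np.array([xb,0,zb+ctrl.grasp_offset])
    return p,T
def delta(p,T):
    o=ctrl.get_obs();Rc=R.from_euler('xyz',o["orientation"],degrees=True).as_matrix()
    rv=R.from_matrix(Rc.T@T).as_rotvec();d=Rc.T@(p-o["tool_pos"])
    print("t",round(o["clock"],2),"pos",o["tool_pos"].round(4),"F",o["force"].round(1),"rv",rv.round(4),"shift",d.round(4))
E
python3 - <<'E'
from h import *
print(ctrl.grasp_offset)
p,T=goal((.4683,-.205,.0),88.2,0); print(p); delta(p+[0,0,.12],T); print(T)
E
```

```text
0.0468
[ 0.4683 -0.205   0.0688]
t 0.15 pos [ 0.2582 -0.6234  0.2915] F [-1.1 -0.5  0.3] rv [ 1.1000e-03  6.0000e-04 -1.1467e+00] shift [-0.3542  0.306   0.103 ]
[[-0.03141076 -0.99950656 -0.        ]
 [-0.99950656  0.03141076 -0.        ]
 [-0.          0.         -1.        ]]
```

```bash
python3 -m creep '[[0,0,-0.1,-0.030,0.026,0.008,1],[0,0,-0.2,-0.060,0.052,0.017,1],[0,0,-0.3,-0.09,0.078,0.026,1],[0,0,-0.4,-0.12,0.104,0.034,1],[0,0,-0.5,-0.15,0.13,0.043,1],[0,0,-0.6,-0.18,0.155,0.052,1],[0,0,-0.7,-0.21,0.181,0.06,1],[0,0,-0.8,-0.24,0.207,0.069,1],[0,0,-0.9,-0.27,0.233,0.077,1],[0,0,-1.0,-0.3,0.259,0.086,1],[0,0,-1.1,-0.33,0.285,0.095,1],[0,0,-1.147,-0.354,0.306,0.103,1]]'; python3 - <<'E'
from h import *
cv2.imwrite("pics/w1.png",ctrl.snapshot("wrist"))
p,T=goal((.4683,-.205,.0),88.2,0); delta(p,T)
E
```

```text
clock: 1.15
tool_pos: [0.469, -0.203, 0.1888]
orientation: [-180.0, 0.0, -91.4]
force: [0.3, -1.1, -0.0]
opening: 0.0874
t 1.2 pos [ 0.4705 -0.2001  0.1875] F [ 2.2  4.2 -1.4] rv [0.0002 0.0007 0.0093] shift [0.005  0.0021 0.1187]
```

View pics/w1.png

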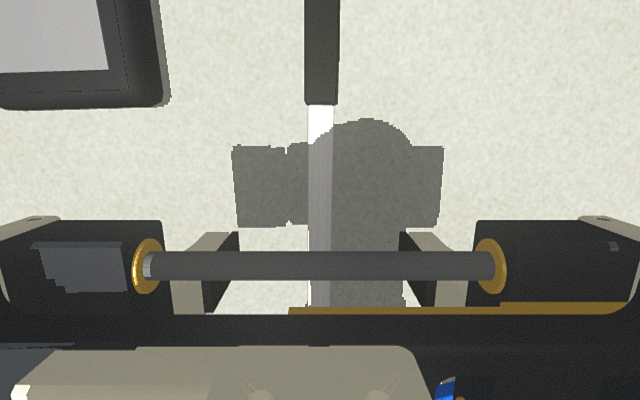

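The bar runs down the image centre (col ~320) between the fingers at cols 238/400, so it's aligned. I'll descend and grip.

```bash
python3 -m creep '[[0,0,0,0,0.0005,0.03,1],[0,0,0,0,0.0005,0.06,1],[0,0,0,0,0.0005,0.09,1],[0,0,0,0,0.0005,0.11,1],[0,0,0,0,0.0005,0.119,1],[0,0,0,0,0.0005,0.119,1],[0,0,0,0,0.0005,0.119,0.6],[0,0,0,0,0.0005,0.119,0.2],[0,0,0,0,0.0005,0.119,0],[0,0,0,0,0.0005,0.119,0],[0,0,0,0,0.0005,0.119,0],[0,0,0,0,0.0005,0.119,0]]'; python3 - <<'E'
from h import *
p,T=goal((.4683,-.205,.0),88.2,0); delta(p,T)
E
```

```text
clock: 2.2
tool_pos: [0.4681, -0.2054, 0.0708]
orientation: [-179.9, -0.0, -91.8]
force: [0.1, -0.0, -0.7]
opening: 0.0531
t 2.2 pos [ 0.4681 -0.2054  0.0708] F [ 0.1 -0.  -0.7] rv [-0.0013 -0.      0.0004] shift [-0.0004 -0.0002  0.002 ]
```

```bash
python3 -m creep '[[0,0,0,0,0,0.002,0],[0,0,0,0,0,0.002,0],[0,0,0,0,0,0.002,0],[0,0,0,0,0,0.002,0],[0,0,0,0,0,0.002,0],[0,0,0,0,0,0.002,0],[0,0,0,0,0,0.002,0],[0,0,0,0,0,0.002,0],[0,0,0,0,0,0.002,0],[0,0,0,0,0,0.002,0]]'; python3 -m creep '[[0,0,0,0,0,-0.01,0],[0,0,0,0,0,-0.03,0],[0,0,0,0,0,-0.06,0],[0,0,0,0,0,-0.09,0],[0,0,0,0,0,-0.12,0],[0,0,0,0,0,-0.12,0],[0,0,0,0,0,-0.12,0]]';python3 - <<'E'
from h import *
cv2.imwrite("pics/s2.png",ctrl.snapshot("scene")[100:300,150:450])
cv2.imwrite("pics/w2.png",ctrl.snapshot("wrist"))
E
```

```text
clock: 3.03
tool_pos: [0.4678, -0.2054, 0.0681]
orientation: [-180.0, -0.0, -91.8]
force: [0.7, -0.5, -2.2]
opening: 0.0219
clock: 3.62
tool_pos: [0.4678, -0.2052, 0.1898]
orientation: [-179.8, 0.0, -91.8]
force: [-0.7, 0.5, -8.4]
opening: 0.0217
```

View pics/s2.png

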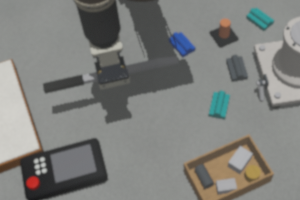

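View pics/w2.png

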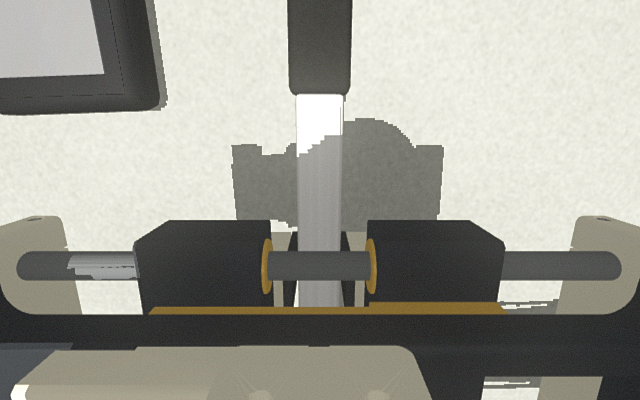

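The bar is held (opening 21.7 mm) and level. I'll check the grip offset and tilt from the handle seam in the wrist view (row ~94), then work out the pre-insertion pose.

```bash
python3 - <<'E'
from h import *
o=ctrl.get_obs();Rc=R.from_euler('xyz',o["orientation"],degrees=True).as_matrix()
B=np.c_[-Rc[:,0],Rc[:,1],-Rc[:,2]]
def barpt(q): return o["tool_pos"]+B@(np.array(q)-[0,0,.0688])
print([ (q[0],proj("wrist",barpt(q)).round(1)[0]) for q in((-.08,-.011,.016),(-.08,.011,.016),(-.04,-.011,.016),(-.04,.011,.016),(-.08,.014,.019),(-.19,0,.016))])
# target: toe tip insertion
def place(back,tilt,ins=.025,up=.0):
    t=np.radians(tilt)
    # bar underside passes above ridge by up ; toe at horiz ins past lip, minus back
    s=(.0664+ins-back)/np.cos(t)  # along-bar from ridge to tip
    zt=.03+up+.0004-s*np.sin(t)
    tip=LIP+U*(ins-back);tip[2]=zt
    ori=R.from_euler('ZY',[82.34,tilt],degrees=True).as_matrix()
    org=tip-ori@[.19,0,0]
    print("tip z",zt.round(4),"org",org.round(4)); return org
for b,tl in((.10,16.5),(.05,16.5),(0,16.5)):
    g=place(b,tl);p,T=goal(g,82.34,tl);print(b,p.round(4));delta(p,T)
E
```

```text
[(-0.08, array([295.8,  92.4])), (-0.08, array([344.6,  92.3])), (-0.04, array([297.5, 180. ])), (-0.04, array([343. , 179.9])), (-0.08, array([352. ,  91.6])), (-0.19, array([ 320.1, -228.7]))]
tip z 0.0329 org [ 0.4612 -0.0196  0.0869]
0.1 [ 4.638e-01 -2.000e-04  1.529e-01]
t 3.72 pos [ 0.4663 -0.205   0.1871] F [-0.5 -0.4 -6.9] rv [-0.0123  0.2885  0.1016] shift [-0.2046  0.0089  0.0344]
tip z 0.0181 org [0.4679 0.03   0.0721]
0.05 [0.4705 0.0493 0.1381]
t 3.72 pos [ 0.4663 -0.205   0.1871] F [-0.5 -0.4 -6.9] rv [-0.0123  0.2885  0.1016] shift [-0.2543  0.0037  0.0493]
tip z 0.0033 org [0.4745 0.0795 0.0573]
0 [0.4772 0.0989 0.1233]
t 3.72 pos [ 0.4663 -0.205   0.1871] F [-0.5 -0.4 -6.9] rv [-0.0123  0.2885  0.1016] shift [-0.3041 -0.0014  0.0641]
```

```bash
cat >> h.py <<'E'
def place(back,tilt,ins=.025,up=.0):
    t=np.radians(tilt); s=(.0664+ins-back)/np.cos(t)
    tip=LIP+U*(ins-back);tip[2]=.0304+up-s*np.sin(t)
    return tip-R.from_euler('ZY',[82.34,tilt],degrees=True).as_matrix()@[.19,0,0]
E
python3 - <<'E'
from h import *
p,T=goal(place(.1,16.5,up=.03),82.34,16.5);delta(p,T)
E
```

```text
t 3.72 pos [ 0.4663 -0.205   0.1871] F [-0.5 -0.4 -6.9] rv [-0.0123  0.2885  0.1016] shift [-0.2046  0.0089  0.0044]
```

```bash
python3 -m creep '[[0,0.03,0.01,-0.015,0.001,0.0,0],[0,0.06,0.02,-0.035,0.002,0.0,0],[0,0.09,0.03,-0.06,0.003,0.001,0],[-0.004,0.12,0.04,-0.085,0.004,0.001,0],[-0.006,0.15,0.05,-0.11,0.005,0.002,0],[-0.008,0.18,0.06,-0.135,0.006,0.003,0],[-0.01,0.21,0.075,-0.16,0.007,0.003,0],[-0.01,0.24,0.085,-0.18,0.008,0.004,0],[-0.012,0.27,0.095,-0.195,0.009,0.004,0],[-0.012,0.2885,0.1015,-0.204,0.009,0.004,0],[-0.012,0.2885,0.1015,-0.205,0.009,0.004,0],[-0.012,0.2885,0.1015,-0.205,0.009,0.004,0]]';python3 - <<'E'
from h import *
cv2.imwrite("pics/s3.png",cv2.resize(ctrl.snapshot("scene")[80:240,270:510],None,fx=3,fy=3,interpolation=cv2.INTER_CUBIC))
cv2.imwrite("pics/t3.png",ctrl.snapshot("top"))
p,T=goal(place(.05,16.5,up=.003),82.34,16.5);delta(p,T)
E
```

```text
clock: 4.72
tool_pos: [0.4644, 0.0002, 0.1827]
orientation: [-180.0, -16.6, -97.5]
force: [0.6, 0.4, -7.7]
opening: 0.022
t 4.82 pos [ 0.4644 -0.0007  0.1832] F [ 0.  -1.1 -6.6] rv [-0.0009 -0.0012  0.0004] shift [-0.0603  0.0007  0.026 ]
```

View pics/s3.png

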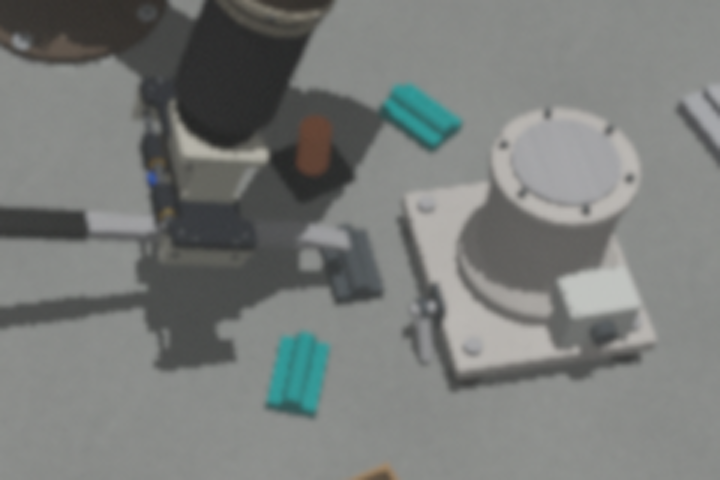

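View pics/t3.png

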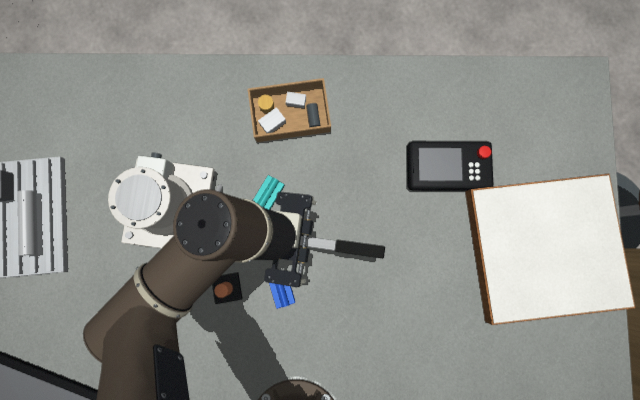

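```bash
python3 - <<'E'
from h import *
o=ctrl.get_obs();Rc=R.from_euler('xyz',o["orientation"],degrees=True).as_matrix()
B=np.c_[-Rc[:,0],Rc[:,1],-Rc[:,2]]
for q in((.19,-.011,.004),(.19,.011,.004),(.13,-.011,.016),(.13,.011,.016),(-.08,0,.016)):
    P=o["tool_pos"]+B@(np.array(q)-[0,0,.0688]);print(q,P.round(4),((proj("scene",P)[0]-[270,80])*3).round(0))
E
python3 -m creep '[[-0.001,-0.001,0,0,0.0005,0.008,0],[-0.001,-0.001,0,-0.01,0.0005,0.015,0],[-0.001,-0.001,0,-0.025,0.0006,0.018,0],[-0.001,-0.001,0,-0.04,0.0007,0.022,0],[-0.001,-0.001,0,-0.05,0.0007,0.024,0],[-0.001,-0.001,0,-0.058,0.0007,0.025,0],[-0.001,-0.001,0,-0.06,0.0007,0.026,0],[-0.001,-0.001,0,-0.06,0.0007,0.026,0]]';python3 - <<'E'
from h import *
cv2.imwrite("pics/s4.png",cv2.resize(ctrl.snapshot("scene")[110:230,330:480],None,fx=5,fy=5,interpolation=cv2.INTER_CUBIC))
p,T=goal(place(.0,16.5,up=.002),82.34,16.5);delta(p,T)
E
```

```text
(0.19, -0.011, 0.004) [0.4971 0.16   0.0669] [349. 249.]
(0.19, 0.011, 0.004) [0.4753 0.1629 0.0669] [344. 231.]
(0.13, -0.011, 0.016) [0.4899 0.1064 0.0956] [297. 239.]
(0.13, 0.011, 0.016) [0.4681 0.1093 0.0955] [292. 221.]
(-0.08, 0, 0.016) [ 0.4523 -0.0916  0.1554] [ 86. 221.]
clock: 5.48
tool_pos: [0.4713, 0.0503, 0.1418]
orientation: [-179.9, -16.5, -97.6]
force: [0.1, -0.2, -7.2]
opening: 0.0219
t 5.53 pos [0.4711 0.0498 0.142 ] F [-1.  -1.  -7.4] rv [-0.0016 -0.0001  0.001 ] shift [-0.0521  0.0005  0.002 ]
```

View pics/s4.png

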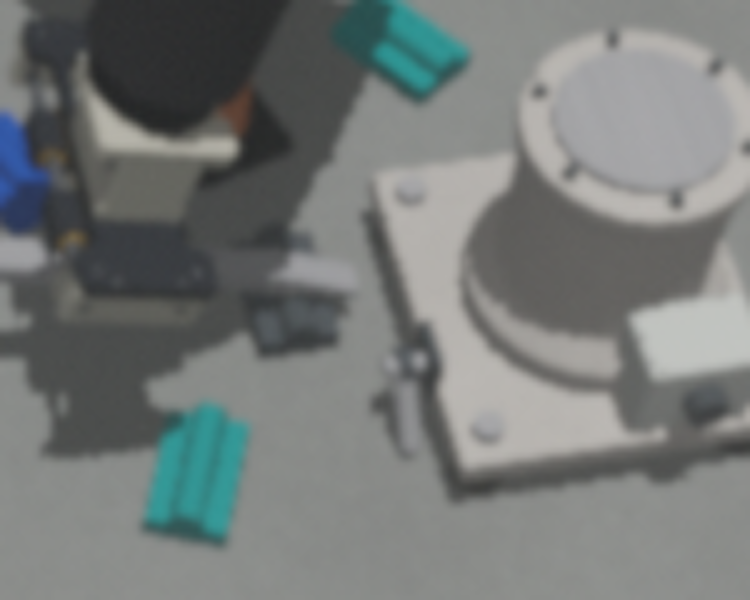

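The toe tip is at crop (355,275), about 25 mm short of the edge and over the block, as predicted. I'll insert it slowly.

```bash
python3 -m creep '[[-0.0016,0,0.001,-0.006,0.0004,0.001,0],[-0.0016,0,0.001,-0.012,0.0004,0.001,0],[-0.0016,0,0.001,-0.018,0.0004,0.001,0],[-0.0016,0,0.001,-0.024,0.0004,0.0015,0],[-0.0016,0,0.001,-0.03,0.0004,0.002,0],[-0.0016,0,0.001,-0.034,0.0004,0.002,0],[-0.0016,0,0.001,-0.034,0.0004,0.002,0]]'; python3 -m creep '[[0,0,0,-0.004,0,0,0],[0,0,0,-0.008,0,0,0],[0,0,0,-0.012,0,0,0],[0,0,0,-0.016,0,0,0],[0,0,0,-0.018,0,0,0],[0,0,0,-0.018,0,0,0],[0,0,0,-0.018,0,0,0]]';python3 - <<'E'
from h import *
cv2.imwrite("pics/s5.png",cv2.resize(ctrl.snapshot("scene")[110:230,330:480],None,fx=5,fy=5,interpolation=cv2.INTER_CUBIC))
p,T=goal(place(.0,16.5,up=.000),82.34,16.5);delta(p,T)
E
```

```text
clock: 6.12
tool_pos: [0.4753, 0.0823, 0.1303]
orientation: [-180.0, -16.5, -97.7]
force: [0.3, 0.6, -7.5]
opening: 0.0217
clock: 6.7
tool_pos: [0.4773, 0.0985, 0.1254]
orientation: [-180.0, -16.5, -97.7]
force: [0.5, -0.6, -5.8]
opening: 0.0217
t 6.75 pos [0.4773 0.0984 0.1254] F [-0.1 -0.6 -6.4] rv [-0.0001  0.0002 -0.0008] shift [-0.0011  0.0002  0.002 ]
```

View pics/s5.png

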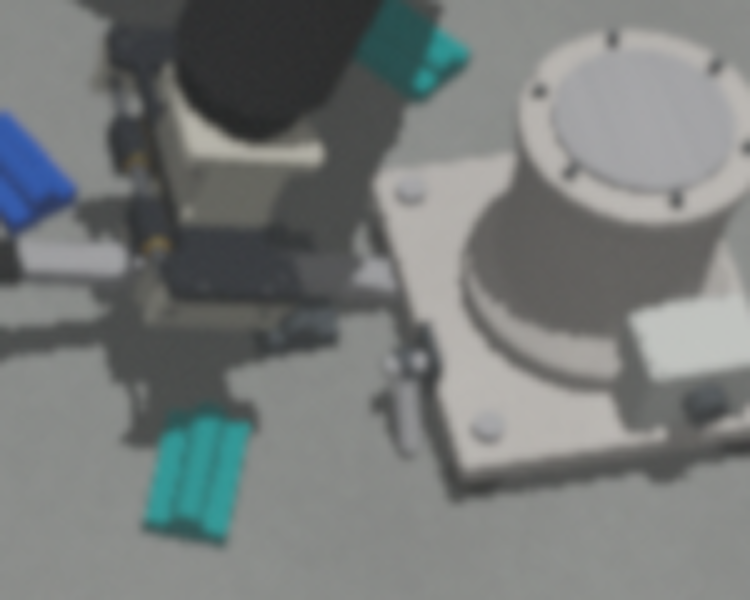

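The toe is now under the edge with no contact force. I'll settle the bar onto the ridge at about 14.5° tilt and 30 mm in, then release.

```bash
python3 - <<'E'
from h import *
p,T=goal(place(.0,14.5,ins=.03,up=-.001),82.34,14.5);delta(p,T)
E
```

```text
t 6.75 pos [0.4773 0.0984 0.1254] F [-0.1 -0.6 -6.4] rv [-0.0001 -0.0347 -0.0008] shift [-0.0032  0.0002  0.0061]
```

```bash
python3 -m creep '[[0,-0.01,0,-0.001,0,0.002,0],[0,-0.02,0,-0.002,0,0.004,0],[0,-0.0347,0,-0.003,0,0.005,0],[0,-0.0347,0,-0.0032,0,0.006,0],[0,-0.0347,0,-0.0032,0,0.006,0],[0,-0.0347,0,-0.0032,0,0.006,0]]'; python3 - <<'E'
from h import *
print(ctrl.get_obs()["force"],ctrl.get_obs()["moment"])
E
python3 -m creep '[[0,0,0,0,0,0,0.3],[0,0,0,0,0,0,0.4],[0,0,0,0,0,0,0.5],[0,0,0,0,0,0,0.6],[0,0,0,0,0,0,0.6],[0,0,0,0,0,0,0.6],[0,0,0,0,0,0,0.6]]'
```

```text
clock: 7.25
tool_pos: [0.4773, 0.099, 0.1192]
orientation: [-180.0, -14.6, -97.7]
force: [-0.8, -5.6, 2.8]
opening: 0.0219
[-0.80030912 -5.57057761  2.84699356] [-1.18536815  0.32007385 -0.03179537]
clock: 7.83
tool_pos: [0.4776, 0.1, 0.1188]
orientation: [-180.0, -14.5, -97.7]
force: [-0.1, 1.2, 0.3]
opening: 0.0522
```

```bash
python3 -m creep '[[0,0,0,0,0,-0.02,0.6],[0,0,0,0,0,-0.05,0.6],[0,0,0,0.02,0,-0.08,0.6],[0,0,0,0.06,0,-0.08,0.6],[0,0,0,0.1,0,-0.08,0.6],[0,0,0,0.14,0,-0.08,0.6],[0,0,0,0.15,0,-0.08,0.6],[0,0,0,0.15,0,-0.08,0.6]]';python3 - <<'E'
from h import *
cv2.imwrite("pics/s6.png",cv2.resize(ctrl.snapshot("scene")[100:240,250:450],None,fx=4,fy=4,interpolation=cv2.INTER_CUBIC))
cv2.imwrite("pics/w6.png",ctrl.snapshot("wrist"))
cv2.imwrite("pics/t6.png",ctrl.snapshot("top"))
o=ctrl.get_obs()
t=12.5
for tt in (12,13,14):
  q=place(0,tt,ins=.03);B=R.from_euler('ZY',[82.34,tt],degrees=True).as_matrix()
  for x in(-.08,-.19): print(tt,x,((proj("scene",q+B@[x,0,.016])[0]-[250,100])*4).round(0))
E
```

```text
clock: 8.5
tool_pos: [0.46, -0.0264, 0.2347]
orientation: [-179.9, -14.4, -97.9]
force: [-0.2, -0.3, -0.3]
opening: 0.0527
12 -0.08 [335. 257.]
12 -0.19 [187. 258.]
13 -0.08 [336. 254.]
13 -0.19 [189. 254.]
14 -0.08 [338. 252.]
14 -0.19 [191. 250.]
```

View pics/s6.png

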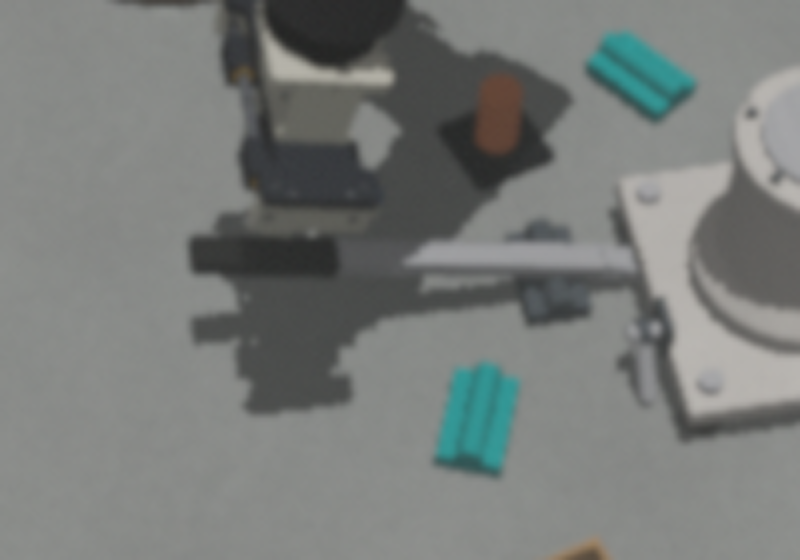

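View pics/w6.png

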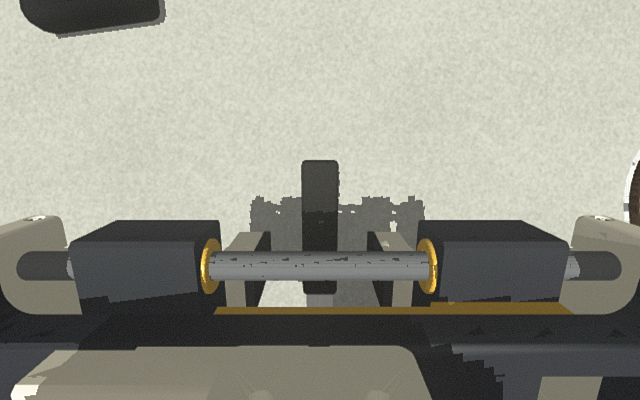

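View pics/t6.png

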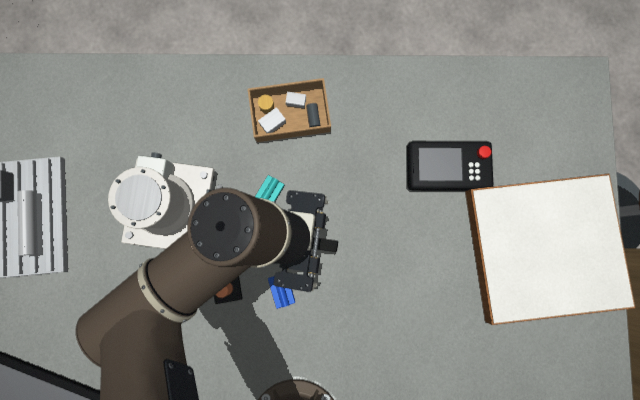

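The bar rests on the ridge with its toe under the edge. The seam at (336,257) and end at (190,255) match a tilt of about 12.5°. Next I'll grip the handle near its end.

```bash
python3 - <<'E'
from h import *
q=place(0,12.5,ins=.03)
p,T=goal(q,82.34,12.5,xb=-.15,zb=.02);print(p);delta(p+T@[0,0,-.05],T);delta(p,T)
E
```

```text
[ 0.45718022 -0.04961713  0.14783468]
t 8.65 pos [ 0.4609 -0.024   0.2338] F [-0.3  0.4 -0. ] rv [-0.0005 -0.0344 -0.0013] shift [0.0053 0.0003 0.0397]
t 8.65 pos [ 0.4609 -0.024   0.2338] F [-0.3  0.4 -0. ] rv [-0.0005 -0.0344 -0.0013] shift [0.0036 0.0003 0.0897]
```

```bash
python3 -m creep '[[0,-0.01,0,0.001,0,0.01,0.6],[0,-0.02,0,0.003,0,0.03,0.6],[0,-0.0344,0,0.005,0,0.05,0.6],[0,-0.0344,0,0.004,0,0.065,0.6],[0,-0.0344,0,0.0037,0,0.08,0.6],[0,-0.0344,0,0.0036,0,0.0885,0.6],[0,-0.0344,0,0.0036,0,0.0885,0.6],[0,-0.0344,0,0.0036,0,0.0885,0.6],[0,-0.0344,0,0.0036,0,0.0885,0.3],[0,-0.0344,0,0.0036,0,0.0885,0],[0,-0.0344,0,0.0036,0,0.0885,0],[0,-0.0344,0,0.0036,0,0.0885,0]]'; python3 -m creep '[[0,0,0,0,0,0,0],[0,0,0,0,0,0,0],[0,0,0,0,0,0,0],[0,0,0,0,0,0,0]]';  python3 - <<'E'
from h import *
for tt in(8,4,0,-2,-3):
  t=np.radians(tt)
  # bar sticks on ridge: along-bar dist of ridge from mid fixed at value for 12.5
  a=.19-.0964/np.cos(np.radians(12.5))
  B=R.from_euler('ZY',[82.34,tt],degrees=True).as_matrix()
  q=RID-B@[a,0,0]
  p,T=goal(q,82.34,tt,xb=-.15,zb=.02)
  print(tt,"lip top",.03-.0664*np.tan(t)+.010);delta(p,T)
E
```

```text
clock: 9.65
tool_pos: [0.4577, -0.0494, 0.1496]
orientation: [-179.9, -12.5, -97.7]
force: [0.3, -0.2, 0.6]
opening: 0.0313
clock: 9.98
tool_pos: [0.4574, -0.0496, 0.1492]
orientation: [-180.0, -12.5, -97.7]
force: [-0.5, 2.4, 1.6]
opening: 0.0279
8 lip top 0.030668088575761206
t 9.98 pos [ 0.4574 -0.0496  0.1492] F [-0.5  2.4  1.6] rv [-0.0007 -0.0786 -0.001 ] shift [0.0042 0.0002 0.0208]
4 lip top 0.03535685968695091
t 9.98 pos [ 0.4574 -0.0496  0.1492] F [-0.5  2.4  1.6] rv [-0.0007 -0.1484 -0.001 ] shift [0.0069 0.0002 0.0381]
0 lip top 0.04
t 9.98 pos [ 0.4574 -0.0496  0.1492] F [-0.5  2.4  1.6] rv [-0.0007 -0.2182 -0.0009] shift [0.0084 0.0002 0.0555]
-2 lip top 0.04231873909425205
t 9.98 pos [ 0.4574 -0.0496  0.1492] F [-0.5  2.4  1.6] rv [-0.0007 -0.2532 -0.0009] shift [0.0087 0.0002 0.0642]
-3 lip top 0.04347987654439394
t 9.98 pos [ 0.4574 -0.0496  0.1492] F [-0.5  2.4  1.6] rv [-0.0008 -0.2706 -0.0009] shift [0.0088 0.0002 0.0686]
```

Gripped at 27.9 mm. Levering down in stages.

```bash
python3 -m creep '[[0,-0.02,0,0.001,0,0.005,0],[0,-0.04,0,0.002,0,0.01,0],[0,-0.06,0,0.003,0,0.015,0],[0,-0.0786,0,0.004,0,0.02,0],[0,-0.096,0,0.005,0,0.025,0],[0,-0.113,0,0.0056,0,0.0293,0],[0,-0.131,0,0.0063,0,0.0337,0],[0,-0.1484,0,0.0069,0,0.038,0],[0,-0.1484,0,0.0069,0,0.038,0],[0,-0.1484,0,0.0069,0,0.038,0]]';python3 - <<'E'
from h import *
o=ctrl.get_obs();print(o["force"],o["moment"])
cv2.imwrite("pics/s7.png",cv2.resize(ctrl.snapshot("scene")[100:240,330:500],None,fx=4.2,fy=4.2,interpolation=cv2.INTER_CUBIC))
E
```

```text
clock: 10.82
tool_pos: [0.4561, -0.0646, 0.1141]
orientation: [-179.9, -4.0, -97.7]
force: [-0.8, 0.7, 8.2]
opening: 0.0276
[-0.83068179  0.67287791  8.24197415] [0.27572912 0.59418304 0.15537597]
```

View pics/s7.png

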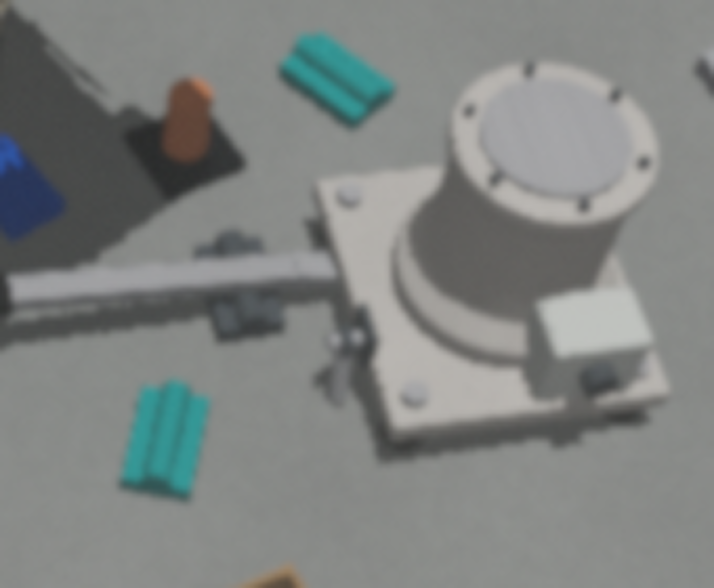

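The edge is rising: 8 N on the hand, and the leg at (340,370) has begun to swing. I'll keep going down.

```bash
python3 -m creep '[[0,-0.018,0,0.0005,0,0.0045,0],[0,-0.035,0,0.0008,0,0.009,0],[0,-0.052,0,0.001,0,0.013,0],[0,-0.07,0,0.001,0,0.0175,0],[0,-0.07,0,0.001,0,0.0175,0],[0,-0.07,0,0.001,0,0.0175,0]]';python3 - <<'E'
from h import *
o=ctrl.get_obs();print(o["force"],o["moment"])
cv2.imwrite("pics/s8.png",cv2.resize(ctrl.snapshot("scene")[100:240,330:500],None,fx=4.2,fy=4.2,interpolation=cv2.INTER_CUBIC))
E
```

```text
clock: 11.37
tool_pos: [0.4542, -0.0693, 0.0966]
orientation: [179.9, -0.2, -97.7]
force: [-1.6, -19.1, 11.2]
opening: 0.0278
[ -1.64601139 -19.09795032  11.16870445] [-6.78809847  0.48904511 -0.13874631]
```

View pics/s8.png

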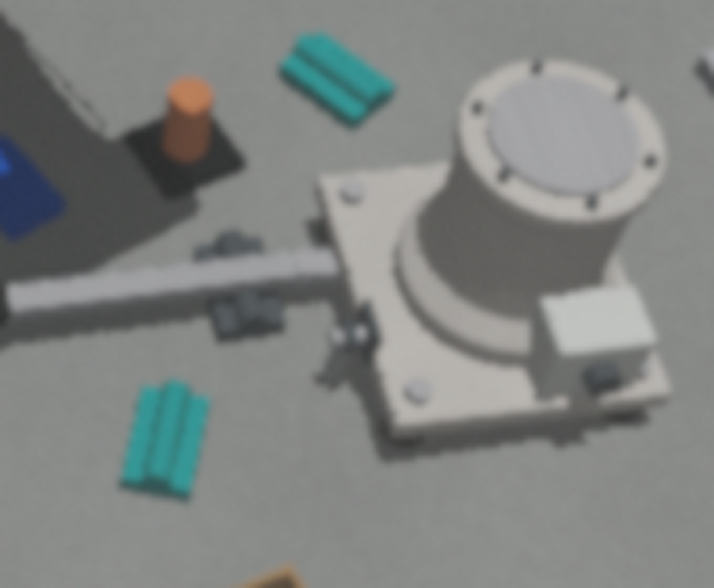

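The leg is nearly upright. There is 19 N of inward push on the hand, so I'll let it out about 2 mm and go slightly lower.

```bash
python3 -m creep '[[0,-0.005,0,0.0015,0,0.003,0],[0,-0.015,0,0.0025,0,0.006,0],[0,-0.025,0,0.003,0,0.008,0],[0,-0.025,0,0.003,0,0.008,0],[0,-0.025,0,0.003,0,0.008,0]]';python3 - <<'E'
from h import *
o=ctrl.get_obs();print(o["force"],o["moment"])
cv2.imwrite("pics/s9.png",cv2.resize(ctrl.snapshot("scene")[140:220,370:490],None,fx=6,fy=6,interpolation=cv2.INTER_CUBIC))
cv2.imwrite("pics/t9.png",cv2.resize(ctrl.snapshot("top")[140:270,100:310],None,fx=3.8,fy=3.8,interpolation=cv2.INTER_CUBIC))
E
```

```text
clock: 11.83
tool_pos: [0.4546, -0.0711, 0.0888]
orientation: [-180.0, 1.3, -97.7]
force: [-2.1, -11.0, 11.9]
opening: 0.0275
[ -2.05488903 -11.03100771  11.92605147] [-3.67708935  0.79646259  0.01582883]
```

View pics/s9.png

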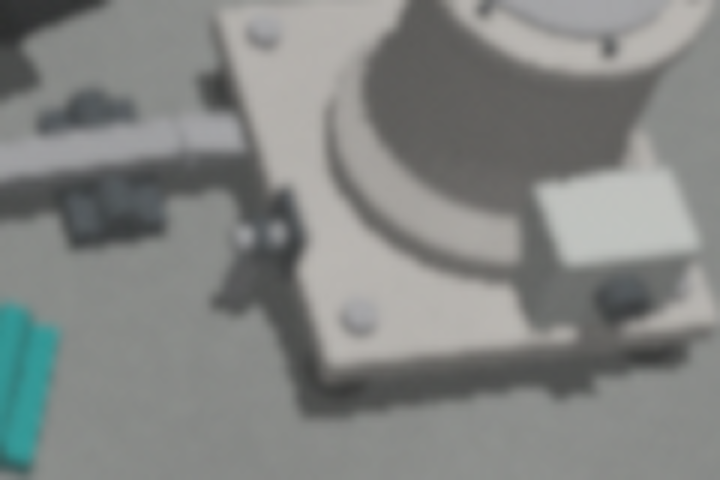

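View pics/t9.png

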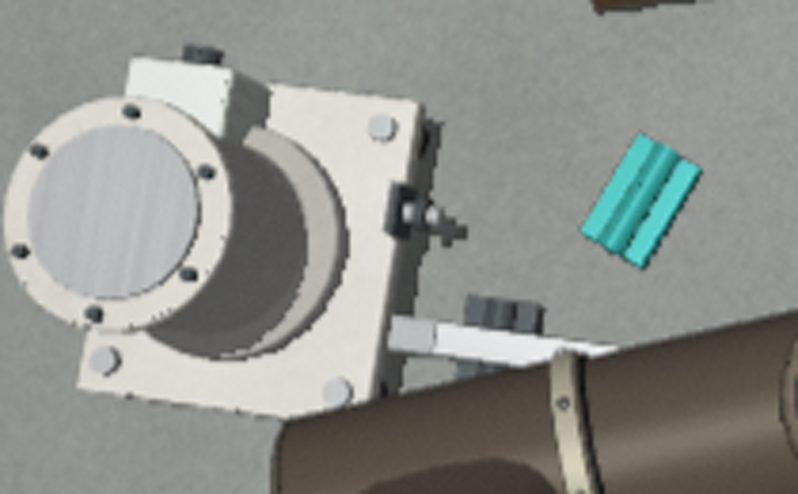

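The leg now looks upright: the slanted rod has gone in both views. I'll check how far the pedestal has slid and tipped.

```bash
python3 - <<'E'
from h import *
f=lambda p:(np.array(p,float)+.5)/3.8-.5+[100,140]
# front-right corner & column cap centre before/after
print("corner",ray("top",f((433,106)),.044),ray("top",f((422,103)),.061))
print("back-left corner",ray("top",f((83,388)),.044),ray("top",f((78,387)),.044))
c0=ray("top",f((148,218)),.203);c1=ray("top",f((117,213)),.210);print("cap",c0,c1,np.linalg.norm((c1-c0)[0,:2]))
E
```

```text
corner [[0.64874717 0.21469233 0.044     ]] [[0.64755357 0.21791834 0.061     ]]
back-left corner [[0.45779514 0.44024374 0.044     ]] [[0.45843347 0.44359076 0.044     ]]
cap [[0.55320877 0.33637064 0.203     ]] [[0.55514789 0.35113488 0.21      ]] 0.014891041773295047
```

```bash
python3 -m creep '[[0,-0.01,0,0.001,0,0.003,0],[0,-0.02,0,0.002,0,0.006,0],[0,-0.025,0,0.002,0,0.007,0],[0,-0.025,0,0.002,0,0.007,0],[0,-0.025,0,0.002,0,0.007,0],[0,-0.025,0,0.002,0,0.007,0],[0,-0.025,0,0.002,0,0.007,0],[0,-0.025,0,0.002,0,0.007,0]]';python3 - <<'E'
from h import *
o=ctrl.get_obs();print(o["force"],o["moment"])
cv2.imwrite("pics/t10.png",cv2.resize(ctrl.snapshot("top")[140:270,100:310],None,fx=3.8,fy=3.8,interpolation=cv2.INTER_CUBIC))
E
```

```text
clock: 12.6
tool_pos: [0.4547, -0.0726, 0.082]
orientation: [-179.9, 2.8, -97.7]
force: [-2.4, -9.0, 13.0]
opening: 0.0277
[-2.42381759 -9.00935691 12.95930743] [-2.81315339  0.77196769  0.0259104 ]
```

View pics/t10.png

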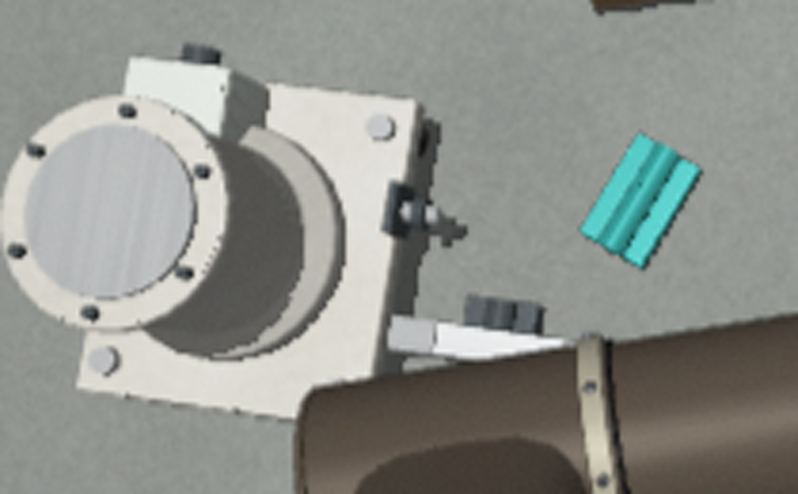

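The leg is upright at (430,215), with no slanted foot. I'll let the edge down slowly and watch for the force to vanish.

```bash
python3 -m creep '[[0,0.015,0,-0.0005,0,-0.004,0],[0,0.03,0,-0.0015,0,-0.008,0],[0,0.045,0,-0.002,0,-0.012,0],[0,0.06,0,-0.002,0,-0.016,0],[0,0.075,0,-0.002,0,-0.02,0],[0,0.09,0,-0.002,0,-0.024,0],[0,0.105,0,-0.002,0,-0.027,0],[0,0.105,0,-0.002,0,-0.027,0]]';python3 - <<'E'
from h import *
o=ctrl.get_obs();print(o["force"],o["moment"])
cv2.imwrite("pics/s11.png",cv2.resize(ctrl.snapshot("scene")[140:220,370:490],None,fx=6,fy=6,interpolation=cv2.INTER_CUBIC))
cv2.imwrite("pics/t11.png",cv2.resize(ctrl.snapshot("top")[140:270,100:310],None,fx=3.8,fy=3.8,interpolation=cv2.INTER_CUBIC))
E
```

```text
clock: 13.32
tool_pos: [0.4569, -0.0686, 0.1092]
orientation: [-179.7, -3.0, -97.6]
force: [-0.5, 14.3, 1.1]
opening: 0.0274
[-0.49826787 14.30525425  1.11967347] [5.45875277 0.02249419 0.42691764]
```

View pics/s11.png

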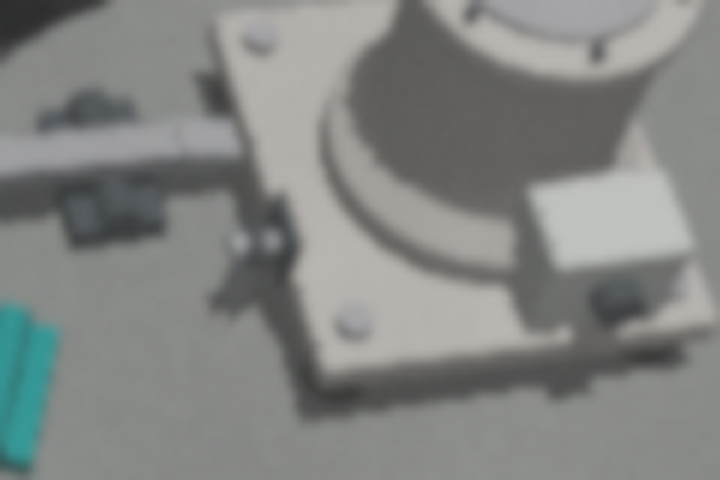

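View pics/t11.png

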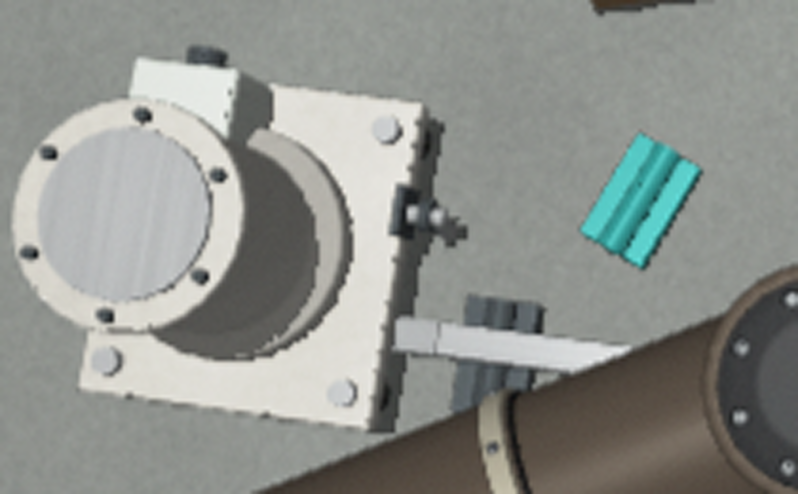

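The pedestal stays propped and the hand load is down to about 1 N. I'll release the handle and regrip at the bar's middle.

```bash
python3 -m creep '[[0,0,0,-0.001,0,0,0.2],[0,0,0,-0.001,0,0,0.4],[0,0,0,-0.001,0,0,0.6],[0,0,0,-0.001,0,0,0.6],[0,0,0,-0.001,0,0,0.6],[0,0,0,-0.001,0,0,0.6],[0,0,0,-0.001,0,-0.02,0.6],[0,0,0,0,0,-0.06,0.6],[0,0,0,0,0,-0.1,0.6],[0,0,0,0,0,-0.13,0.6],[0,0,0,0,0,-0.13,0.6],[0,0,0,0,0,-0.13,0.6]]';python3 - <<'E'
from h import *
cv2.imwrite("pics/s12.png",cv2.resize(ctrl.snapshot("scene")[100:240,250:450],None,fx=4,fy=4,interpolation=cv2.INTER_CUBIC))
cv2.imwrite("pics/t12.png",cv2.resize(ctrl.snapshot("top")[140:270,100:310],None,fx=3.8,fy=3.8,interpolation=cv2.INTER_CUBIC))
cv2.imwrite("pics/w12.png",ctrl.snapshot("wrist"))
print(ctrl.get_obs()["clock"])
E
```

```text
clock: 14.42
tool_pos: [0.4561, -0.0636, 0.2397]
orientation: [-179.7, -3.0, -97.7]
force: [-0.7, -0.1, -1.4]
opening: 0.0526
14.5667
```

View pics/s12.png

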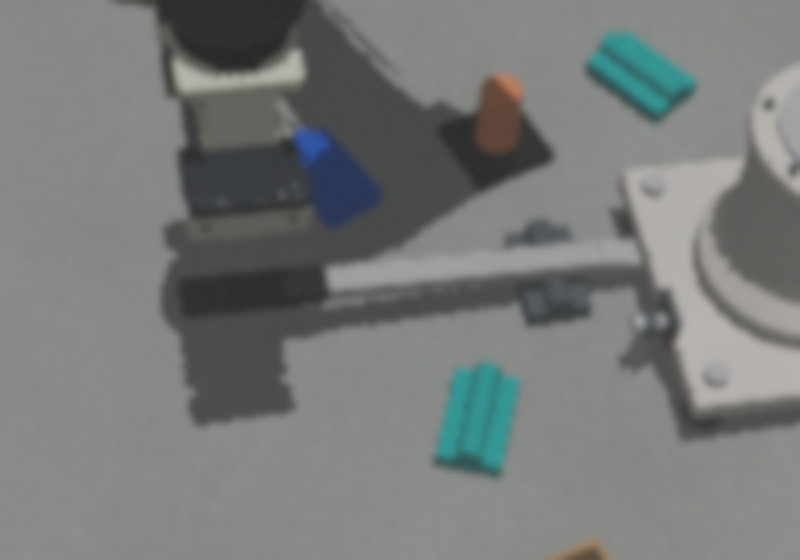

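View pics/t12.png

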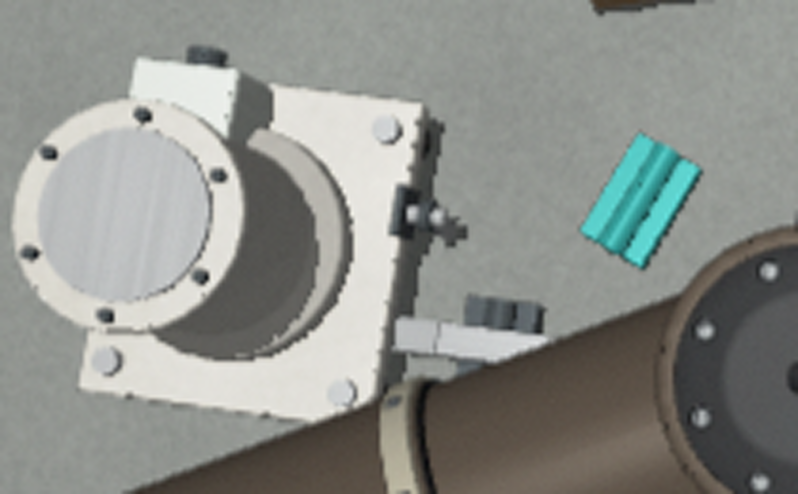

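View pics/w12.png

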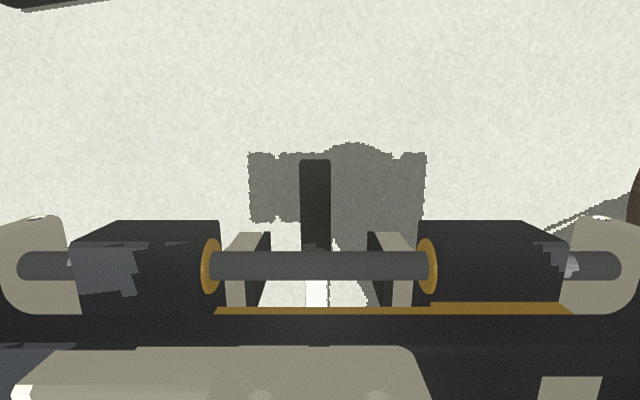

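The pedestal stays propped with the hand off. Next I'll fit the bar's tilt and offset from the seam (327,280) and end (180,297) in the scene crop.

```bash
python3 - <<'E'
from h import *
from scipy.optimize import least_squares
obs=np.array([[327,280],[180,297]])/4+[250,100]
def model(v):
    tt,ins=v;q=place(0,tt,ins=ins);B=R.from_euler('ZY',[82.34,tt],degrees=True).as_matrix()
    return (proj("scene",[q+B@[x,0,.016] for x in(-.08,-.19)])-obs).ravel()
s=least_squares(model,[3,.03],x_scale=[1,.01]);print(s.x,s.fun.round(2))
tt,ins=s.x
q=place(0,tt,ins=ins);print("mid",q)
for dz in(-.05,0):
  p,T=goal(q,82.34,3.0,zb=.022); delta(p+T@[0,0,dz],T)
E
```

```text
[2.4184726  0.03230829] [-0.04  0.01  0.04 -0.01]
mid [0.47450315 0.07918318 0.03424859]
t 14.57 pos [ 0.4546 -0.064   0.2369] F [ 0.2  0.8 -0.5] rv [ 0.0014 -0.0033 -0.0012] shift [-0.1552 -0.0006  0.0755]
t 14.57 pos [ 0.4546 -0.064   0.2369] F [ 0.2  0.8 -0.5] rv [ 0.0014 -0.0033 -0.0012] shift [-0.1554 -0.0006  0.1255]
```

```bash
python3 -m creep '[[0,-0.013,0,-0.03,-0.0006,0.01,0.6],[0,-0.013,0,-0.07,-0.0006,0.025,0.6],[0,-0.013,0,-0.11,-0.0006,0.04,0.6],[0,-0.013,0,-0.14,-0.0006,0.06,0.6],[0,-0.013,0,-0.155,-0.0006,0.08,0.6],[0,-0.013,0,-0.155,-0.0006,0.1,0.6],[0,-0.013,0,-0.155,-0.0006,0.115,0.6],[0,-0.013,0,-0.155,-0.0006,0.124,0.6],[0,-0.013,0,-0.155,-0.0006,0.124,0.6],[0,-0.013,0,-0.155,-0.0006,0.124,0.3],[0,-0.013,0,-0.155,-0.0006,0.124,0],[0,-0.013,0,-0.155,-0.0006,0.124,0]]'; python3 -m creep '[[0,0,0,0,0,0,0],[0,0,0,0,0,0,0],[0,0,0,0,0,0,0],[0,0,0,0,0,0,0],[0,0,0,0,0,0,0],[0,0,0,0,0,0,0],[0,0,0,0,0,0,0],[0,0,0,0,0,0,0]]'; python3 - <<'E'
from h import *
o=ctrl.get_obs();print(o["force"],o["moment"])
cv2.imwrite("pics/s13.png",cv2.resize(ctrl.snapshot("scene")[100:240,250:450],None,fx=4,fy=4,interpolation=cv2.INTER_CUBIC))
E
```

```text
clock: 15.57
tool_pos: [0.4764, 0.0829, 0.1064]
orientation: [-179.9, -2.4, -97.7]
force: [-0.5, -0.2, -0.4]
opening: 0.0381
clock: 16.23
tool_pos: [0.4762, 0.0829, 0.1058]
orientation: [-179.9, -2.4, -97.7]
force: [1.6, -2.3, 4.9]
opening: 0.0218
[ 1.59251193 -2.31324468  4.88937325] [-0.45121377 -0.39241222  0.05855127]
```

View pics/s13.png

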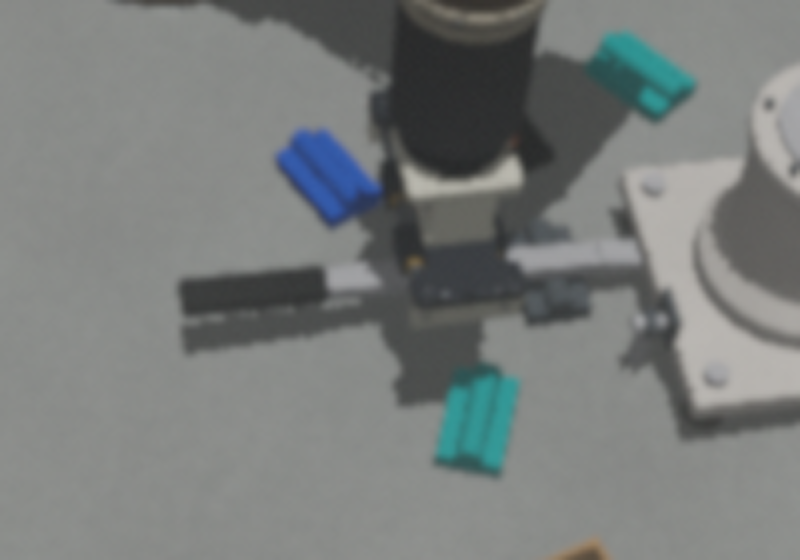

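Gripped at mid (21.8 mm). I'll dip the toe slightly and withdraw along the bar.

```bash
python3 -m creep '[[0,0.015,0,0,0,-0.0015,0],[0,0.03,0,0,0,-0.003,0],[0,0.044,0,0,0,-0.005,0],[0,0.044,0,0,0,-0.005,0],[0,0.044,0,0.008,0,-0.0055,0],[0,0.044,0,0.018,0,-0.006,0],[0,0.044,0,0.028,0,-0.0065,0],[0,0.044,0,0.04,0,-0.007,0],[0,0.044,0,0.052,0,-0.0075,0],[0,0.044,0,0.06,0,-0.008,0],[0,0.044,0,0.06,0,-0.008,0]]'; python3 - <<'E'
from h import *
o=ctrl.get_obs();print(o["force"],o["moment"])
cv2.imwrite("pics/s14.png",cv2.resize(ctrl.snapshot("scene")[100:240,300:500],None,fx=4,fy=4,interpolation=cv2.INTER_CUBIC))
E
```

```text
clock: 17.2
tool_pos: [0.4669, 0.0215, 0.1161]
orientation: [180.0, -5.0, -97.8]
force: [-0.5, -0.3, -4.7]
opening: 0.0218
[-0.5439268  -0.33372794 -4.71115105] [ 0.52234446  0.07781507 -0.00374062]
```

View pics/s14.png

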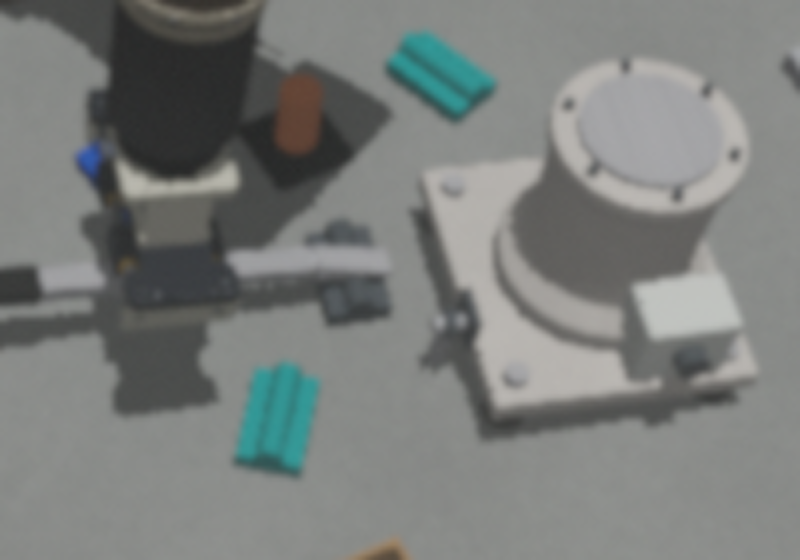

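The toe is clear and the pedestal is still propped. I'll lift, carry the bar back to its starting area and level it.

```bash
python3 -m creep '[[0,0,0,0.005,0,-0.02,0],[0,0,0,0.01,0,-0.05,0],[0,-0.02,0,0.03,0,-0.07,0],[0,-0.04,0,0.06,0,-0.075,0],[0,-0.06,0,0.09,0,-0.075,0],[0,-0.087,0,0.12,0,-0.075,0],[0,-0.087,0,0.15,0,-0.075,0],[0,-0.087,0,0.18,0,-0.075,0],[0,-0.087,0,0.205,0,-0.075,0],[0,-0.087,0,0.22,0,-0.075,0],[0,-0.087,0,0.22,0,-0.075,0],[0,-0.087,0,0.22,0,-0.075,0]]'; python3 - <<'E'
from h import *
o=ctrl.get_obs();print(o["force"],o["moment"],o["tool_pos"],o["orientation"])
cv2.imwrite("pics/t15.png",ctrl.snapshot("top"))
cv2.imwrite("pics/w15.png",ctrl.snapshot("wrist"))
E
```

```text
clock: 18.25
tool_pos: [0.4386, -0.1878, 0.2093]
orientation: [180.0, 0.1, -97.8]
force: [0.4, 0.3, -6.3]
opening: 0.0218
[ 0.42356812  0.29742956 -6.34800158] [0.16471735 0.12021789 0.00999118] [ 0.43858637 -0.18780632  0.20928354] [ 1.79962464e+02  5.50087397e-02 -9.78414378e+01]
```

View pics/t15.png

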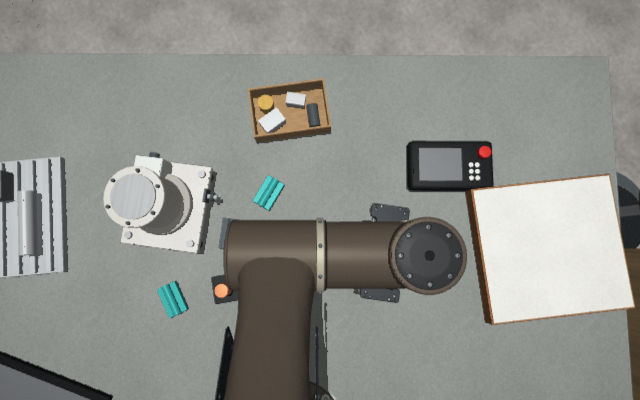

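View pics/w15.png

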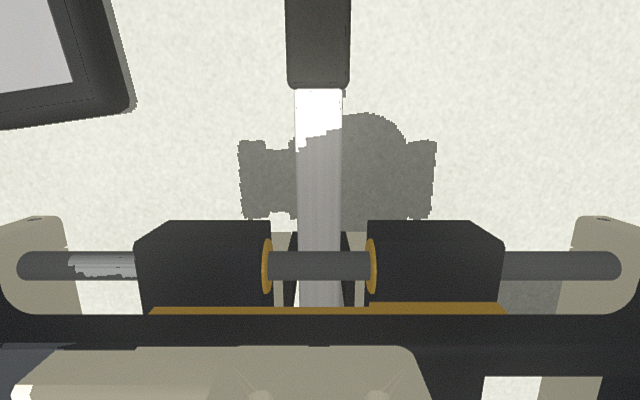

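The bar is held level and the landing spot is free. Lowering.

```bash
python3 -m creep '[[0,0,0,0,0,0.03,0],[0,0,0,0,0,0.065,0],[0,0,0,0,0,0.095,0],[0,0,0,0,0,0.115,0],[0,0,0,0,0,0.125,0],[0,0,0,0,0,0.131,0],[0,0,0,0,0,0.135,0],[0,0,0,0,0,0.138,0],[0,0,0,0,0,0.14,0],[0,0,0,0,0,0.14,0],[0,0,0,0,0,0.14,0]]'
```

```text
clock: 19.27
tool_pos: [0.4398, -0.1869, 0.0703]
orientation: [-179.9, 0.1, -97.7]
force: [-1.4, 0.6, -6.0]
opening: 0.0219
```

```bash
python3 -m creep '[[0,0,0,0,0,0.001,0],[0,0,0,0,0,0.002,0],[0,0,0,0,0,0.002,0],[0,0,0,0,0,0.002,0]]'; python3 -m creep '[[0,0,0,0,0,0,0.3],[0,0,0,0,0,0,0.4],[0,0,0,0,0,0,0.6],[0,0,0,0,0,0,0.6],[0,0,0,0,0,0,0.6],[0,0,0,0,0,-0.02,0.6],[0,0,0,0,0,-0.05,0.6],[0,0,0,0,0,-0.09,0.6],[0,0,0,0,0,-0.13,0.6],[0,0,0,0,0,-0.16,0.6],[0,0,0,0,0,-0.16,0.6]]';python3 -m creep '[[0,0,0,0.03,0.02,0,0.6],[0,0,0,0.06,0.06,0,0.6],[0,0,0,0.09,0.1,0,0.6],[0,0,0,0.12,0.14,0,0.6],[0,0,0,0.15,0.17,0,0.6],[0,0,0,0.18,0.19,0,0.6],[0,0,0,0.2,0.2,0,0.6],[0,0,0,0.2,0.2,0,0.6],[0,0,0,0.2,0.2,0,0.6],[0,0,0,0.2,0.2,0,0.6]]';python3 - <<'E'
from h import *
cv2.imwrite("pics/t16.png",ctrl.snapshot("top"))
cv2.imwrite("pics/s16.png",ctrl.snapshot("scene"))
E
```

```text
clock: 19.6
tool_pos: [0.4398, -0.187, 0.0689]
orientation: [-179.9, 0.0, -97.7]
force: [-3.7, 3.8, 8.8]
opening: 0.0216
clock: 20.52
tool_pos: [0.4423, -0.1877, 0.2343]
orientation: [-179.3, 0.0, -97.6]
force: [0.4, 0.2, -1.2]
opening: 0.0522
clock: 21.35
tool_pos: [0.2139, -0.3586, 0.2272]
orientation: [-180.0, 0.1, -97.8]
force: [-0.6, 0.6, 0.3]
opening: 0.0527
```

View pics/t16.png

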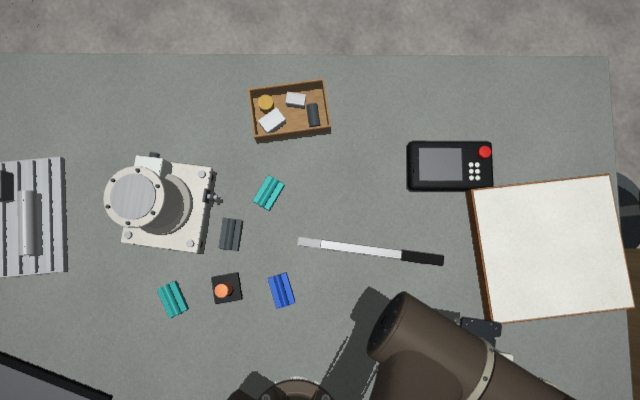

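View pics/s16.png

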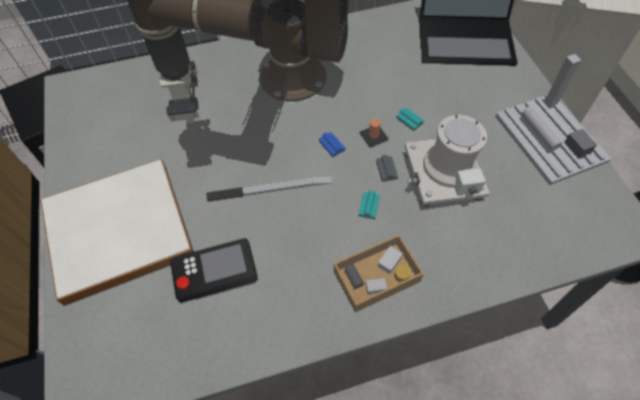

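The bar lies flat at (298,242)–(444,260), and the pedestal cap is shifted back. I'll quantify the tip angle and check that the bystanders haven't moved.

```bash
python3 - <<'E'
from h import *
a={n:cv2.imread(f"pics/{n}0.png") for n in("top","scene")};b={"top":cv2.imread("pics/t16.png"),"scene":cv2.imread("pics/s16.png")}
for k,(x,y,w,h) in dict(pend=(400,130,100,65),carton=(240,75,95,70),blank=(205,265,40,42)).items():
    print(k,cv2.phaseCorrelate(*[np.float32(cv2.cvtColor(i["top"][y:y+h,x:x+w],6)) for i in(a,b)]))
# patch tracking of cap screws region / column cap between before/after in both views -> triangulate
def track(n,box):
    x,y,w,h=box;t=cv2.cvtColor(a[n][y:y+h,x:x+w],6);s=cv2.cvtColor(b[n][y-14:y+h+14,x-14:x+w+14],6)
    r=cv2.matchTemplate(cv2.resize(s,None,fx=6,fy=6,interpolation=2),cv2.resize(t,None,fx=6,fy=6,interpolation=2),5);m=cv2.minMaxLoc(r)
    return np.array([x+w/2,y+h/2]),np.array(m[3])/6-14,m[1]
def tri(pt,ps):
    Ps=[]
    for n in("top","scene"):
        m=ctrl.camera_model(n);Ps.append(m["K"]@np.c_[cv2.Rodrigues(m["rvec"])[0],np.array(m["tvec"]).ravel()])
    X=cv2.triangulatePoints(Ps[0],Ps[1],pt,ps).ravel();return X[:3]/X[3]
t0,dt,ct=track("top",(107,166,64,64));s0,ds,cs=track("scene",(430,115,54,40))
print(dt,ct,ds,cs)
C=np.array([*ray("top",t0,.203)[0]]);sc=proj("scene",C)[0];print("cap",C,sc)
X0=tri(t0,sc);X1=tri(t0+dt,sc+ds);print("cap move",(X1-X0).round(4))
# plate near rear-left bolt
t0,dt,ct=track("top",(114,226,26,20));print("rear bolt",dt,ct)
t0,dt2,ct=track("top",(192,160,22,22));print("front bolt",dt2,ct)
E
python3 - <<'E'
from h import *
im=cv2.imread("pics/t16.png")
cv2.imwrite("pics/t16c.png",cv2.resize(im[140:270,100:310],None,fx=3.8,fy=3.8,interpolation=2))
s=cv2.imread("pics/s16.png");cv2.imwrite("pics/s16c.png",cv2.resize(s[140:220,370:490],None,fx=6,fy=6,interpolation=2))
E
```

```text
pend ((-0.009374953719017753, -0.019897503920901727), 0.9906707361009386)
carton ((0.010356820605579742, 0.025487588334208056), 0.9980685440478502)
blank ((-0.042668317077485085, 0.4474090968368536), 1.0036617065469424)
[-5.5        -0.83333333] 0.926493227481842 [ 4.         -1.66666667] 0.9690067768096924
cap [0.55103219 0.33534461 0.203     ] [457.53506438 133.06444802]
cap move [0.0012 0.0101 0.0047]
rear bolt [-1.         -0.16666667] 0.9336655735969543
front bolt [-2.         -0.83333333] 0.9726787805557251
```

View pics/s16c.png

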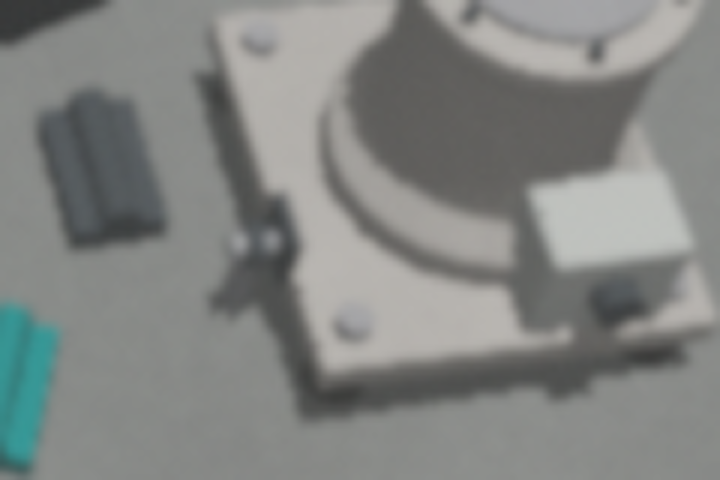

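View pics/t16c.png

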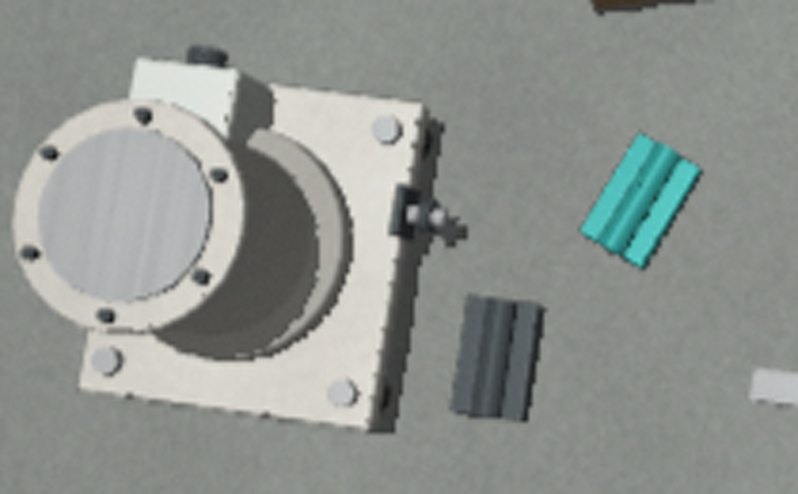

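```bash
python3 - <<'E'
from h import *
t,h=ray("top",(298,242),.006)[0],ray("top",(444,260),.014)[0]
print(t,h,np.linalg.norm(t-h),np.linalg.norm(t[:2]-CEN),np.linalg.norm((t+h)[:2]/2-CEN))
print(ctrl.close_job())
E
```

```text
[ 0.46030048 -0.00247311  0.006     ] [ 0.41639587 -0.37956459  0.014     ] 0.3797230601546721 0.3437215920834932 0.5320083288629748
the job is handed in; nothing more can be done
None
```

The pedestal now stands propped on its drop leg, the pry bar lies flat on the table clear of everything, and I handed the job in at about 21.5 s. No verdict was reported.

- **Levering:** I set the bar over the steel block with its toe about 30 mm under the lip. I then pressed the handle down to about 3° past level, with about 13 N on the hand. Once the leg looked upright I let the edge down, and the pedestal stayed propped with the bar taken out.
- **Pedestal:** Two-view triangulation puts the column's top 4.7 mm higher and 10 mm further back. That is a tip of about 0.05–0.06 rad, close to the 0.061 expected from the leg's geometry. It slid about 3 mm.
- **Leg:** It looks upright in both views. I judged this from the pictures; the joint value could not be read.
- **Bar:** Its length in the final picture measured 380 mm, consistent with lying flat. The toe is 0.34 m and the middle 0.53 m from the pedestal's centre.
- **Bystanders:** The pendant and carton did not move (0.03 px or less). The blank's picture shifted 0.45 px, about 1 mm, which may be only the changed shadow.

The tip angle has a margin of only a few hundredths of a radian or less above the 0.045 limit, and my image estimate is rough.

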